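Start up the panel saw at its console

ROBOT

A 7-joint arm with a two-finger parallel gripper is mounted at the origin on the work surface. World frame = base frame: x ahead of the robot, y to its left, z up, the work surface at z = 0. Lengths are in m, angles in rad, forces in N, time in s.
With the tool pointing down it reaches from about 0.4 to 0.85 m from the base axis. Payload 10.4 kg.
Tool frame: the origin (TCP) lies between the finger pads; the fingertips stand 22 mm ahead of it and the grasp point (between the pads) lies 3 mm ahead of it; z points along the fingers, y is the line along which they close (so a half turn about z gives the same grasp; the last joint's range is limited). The gripper opens to 85 mm and grips with 20 to 120 N. Pads are 22 mm wide; open, the fingers measure 114 mm over their backs; the gripper's body (76 mm by 85 mm) begins 54 mm behind the grasp point. The pads swing forward as they close: fully open they stand 13 mm farther back than shut.
Start: joints at [-1.131, 0.332, -0.065, 1.46, 0.022, 1.35, -0.088], TCP at [0.279, 0.559, 0.221] pointing down, gripper open.
Joint ranges: [-2.6, 2.6], [-0.5, 2.12], [-1.47, 1.34], [0.16, 2.42], [-1.27, 4.41], [0.06, 2.06], [-2.6, 2.6]. Speed limits (rad/s): [2.22, 2.22, 2.79, 2.79, 3.14, 3.14, 3.14].

INTERFACE

Orientations are given as a unit quaternion [x, y, z, w].
In Python, from workcell import manip, camera, ticket, boxes_of, outline_of gives the robot as it stands.
- The arm moves only by the tool carry_out, never from a script. Its argument "deltas" is a list of rows, each a list of 5 numbers: the shift along the tool's x, y, z as a fraction of full scale, then the turn about the tool's z as a fraction of full scale, then the opening, from -1 (shut) to 1 (fully open), so that 0 is half open. In form: [[tx, ty, tz, spin, gripper], ...]. A call has 1 to 20 rows; each row is the pose to reach, as a shift and turn from the pose commanded when the call began, along the tool's axes at that moment; what a row does not reach only later rows make up. Full scale, the value 1, is 150 mm for a shift and 30 degrees for a turn. A row lasts 1/8 s, in which the tool goes at most 62.5 mm and 10.7 degrees, less where a joint would pass 70% of its speed; a pose out of reach is approached as far as the arm can. A call with a number of a shift or a turn outside -1 to 1 is refused whole. A call with a gripper value outside its range is refused whole. The fingers move at their own pace and stop on an object; "force" is the grip in N (left out, the last holds). Time passes only in rows, so rows that repeat a pose let the fingers close. It gives the time, the measured TCP pose, the force, the opening and the grip force at its end, in the units of the state.
- manip.get_obs(): the state, without advancing time (a new reading comes with each control period).
- camera(name): name is "scene" or "top" or "wrist"; returns a dict with "img" (384x512x3 uint8, red, green, blue), "depth" (384x512 float32, m along the optical axis (not along the pixel's ray), 0 where there is no reading), "vertical_fov" (degrees; the focal length in pixels is half the picture's height over the tangent of half this angle, whatever the lens; pixels are square), "cx", "cy" (the principal point, pixels), "R" (3x3) and "t" (3): a world point X has camera coordinates R X + t. Camera axes: x right, y down, z forward; pixel columns grow to the right and rows downward; lengths in m; the calibration is good to about 2 mm. A picture is of the moment at which its call begins.
- ticket.hand_in(): hands the job in; it is judged then, once.
Trained networks look in a picture, given as the dict that the camera call returned (one of the last four; its "shot" number tells which), for a name from the list of things; names that differ only in an ending like _2 or _b are one class to them, and where a whole thing is asked for, a point or a joint stands for the part that bears it (a point fixed in the world has none). Each returns a list of dicts, best first, with "conf" (0 to 1); they miss things now and then, are a little off and sometimes report something else, mostly with a low value. They report only what shows in the picture. A call takes as long as a camera call. They do not tell look-alikes from the thing itself.
- boxes_of(query, picture): "position" ([x, y, z] in m, in world coordinates, good to about 4 mm: the middle of the surface that is visible of it).
- outline_of(query, picture): "region" (384x512 bool, what is visible of it).
The state is a dict: "clock": time; "joint_pos": joint angles; "joint_velocities": joint speeds; "tau": joint torques, N m; "position": TCP position; "ee_rot": TCP orientation; "ft_force": force on the tool from outside, world axes, zero at the start; "torque": the same for the moment, N m; "grip_width": opening from 0.0 (shut) to 1.0 (fully open); "grasp_force": force on a finger pad.
Only numpy, scipy, OpenCV 4.12 (cv2) and the standard library are available. Lean on these libraries where they do the work, as an engineer would, in place of code of your own. Each camera call takes 0.05 s, during which the arm holds its last target. There are 200 camera calls.

TASK

Start up the panel saw at its sloping console for cutting coated board, with the fingertips: press in the white start button (dust extraction), then the green one (main blade), then the black one (scoring blade), each gently and fully home so that it stays in. Do not press any red stop button or the red mushroom emergency stop. Leave the glue bottle, tape measure, pencil and push stick lying where they are, neither shifted nor lifted.

Things in the scene. Friction and masses are not known exactly. Their poses are not given: they have to be found in the camera images.
- console: Pale grey steel desk console fixed to the bench, 190 deep (x) by 370 wide (y). Origin: centre of its underside; x points from the low front edge (50 high, robot side) to the rear edge (101 high), z up. Its top slopes 15 degrees down towards -x. Three starters sit on it at y = 125, 45 and -35 (which is where varies), and at y = -128 a red mushroom emergency stop on a yellow base.
- extraction_starter: Starter of the dust extraction; pictogram of a fan. Grey plate, 140 up the slope by 74 by 6 thick, on the console, with the round white start button (28 across, aluminium ring) and, 60 down the slope (robot side), a round red stop button (24 across). Origin: middle of the plate's underside, 75 above the bench; axes parallel to the console's (not tilted).
- extraction_start_top (a point): Centre of the top face of the white start button (dust extraction), 28 across. Its z axis points out of the button, square to the 15 degree slope; its x axis points up the slope, away from the robot side. Unpressed, the top stands 16 proud of the plate; it moves with the button.
- extraction_start (a joint): How far the white start button is pressed in: 0 out (at the start) to 0.008 fully home. It goes in along -z of its point, needs about 4 N and stays where it is pushed. At home the plunger stops; the sprung cap, 8 proud of the plate, then yields up to 4 mm more (5 N rising to 15 N) and comes back.
- main_starter: Starter of the main saw blade; pictogram of a large saw disc. Grey plate, 140 up the slope by 74 by 6 thick, on the console, with the round green start button (28 across, aluminium ring) and, 60 down the slope (robot side), a round red stop button (24 across). Origin: middle of the plate's underside, 75 above the bench; axes parallel to the console's (not tilted).
- main_start_top (a point): Centre of the top face of the green start button (main saw blade), 28 across. Its z axis points out of the button, square to the 15 degree slope; its x axis points up the slope, away from the robot side. Unpressed, the top stands 16 proud of the plate; it moves with the button.
- main_start (a joint): How far the green start button is pressed in: 0 out (at the start) to 0.008 fully home. It goes in along -z of its point, needs about 4 N and stays where it is pushed. At home the plunger stops; the sprung cap, 8 proud of the plate, then yields up to 4 mm more (5 N rising to 15 N) and comes back.
- scoring_starter: Starter of the scoring blade; pictogram of a small saw disc. Grey plate, 140 up the slope by 74 by 6 thick, on the console, with the round black start button (28 across, aluminium ring) and, 60 down the slope (robot side), a round red stop button (24 across). Origin: middle of the plate's underside, 75 above the bench; axes parallel to the console's (not tilted).
- scoring_start_top (a point): Centre of the top face of the black start button (scoring blade), 28 across. Its z axis points out of the button, square to the 15 degree slope; its x axis points up the slope, away from the robot side. Unpressed, the top stands 16 proud of the plate; it moves with the button.
- scoring_start (a joint): How far the black start button is pressed in: 0 out (at the start) to 0.008 fully home. It goes in along -z of its point, needs about 4 N and stays where it is pushed. At home the plunger stops; the sprung cap, 8 proud of the plate, then yields up to 4 mm more (5 N rising to 15 N) and comes back.
- extraction_stop (a joint): Red stop button of the same plate as the white start button, 60 mm down the slope from it, 24 across, 10 proud of the plate: 0 out, 0.005 fully in; springs out with 1 to 4.5 N. Not to be pressed.
- main_stop (a joint): Red stop button of the same plate as the green start button, 60 mm down the slope from it, 24 across, 10 proud of the plate: 0 out, 0.005 fully in; springs out with 1 to 4.5 N. Not to be pressed.
- scoring_stop (a joint): Red stop button of the same plate as the black start button, 60 mm down the slope from it, 24 across, 10 proud of the plate: 0 out, 0.005 fully in; springs out with 1 to 4.5 N. Not to be pressed.
- estop (a joint): Red mushroom emergency stop, head 40 across, top 48 off the slope: 0 out, 0.006 fully in; springs out with 3 to 10 N. Not to be pressed.
- estop_top (a point): Centre of the top of the red mushroom emergency stop; z points out of it.
- glue_bottle: Loose white bottle with an orange cap, 64 across, 175 tall, about 0.45 kg, standing beside the console. Origin: centre of its underside.
- tape_measure: Loose yellow tape measure, 72 by 42 by 64 high, about 0.32 kg, on the bench on the console's other side. Origin: centre of its underside.
- pencil: Loose red flat carpenter's pencil, 200 long (its x) by 14 by 8 high, on the bench in front of the console. Origin: centre of its underside.
- push_stick: Loose orange plastic saw push stick, about 360 long (its x) by 75 by 14 high, on the bench behind the console. Origin: underside, near its middle.
Things that resemble listed ones, but are neither listed nor needed, are in the scene too. There is more than one size of the pencil; the job needs the middle-sized.

How it is judged:
On the way, in this order (a step that is already met when the one before it is completed fails the run):
1. the white start button is fully home (value of joint extraction_start above 0.0065 m), for 0.1 s.
2. the green start button is fully home (value of joint main_start above 0.0065 m), for 0.1 s.
3. the black start button is fully home (value of joint scoring_start above 0.0065 m), for 0.1 s.
At the end, for the whole second after the job is handed in: All three start buttons are in by more than 6.5 of their 8 mm, pressed in the order white, green, black; no stop button is in by more than 1.5 mm; each bystander lies at rest within 15 mm of where it was (value of joint each of extraction_start, main_start, scoring_start above 0.0065 m and value of joint each of extraction_stop, main_stop, scoring_stop, estop below 0.0015 m and distance of each of glue_bottle, tape_measure, pencil, push_stick from where it was at the start of the episode below 0.015 m and linear speed of each of glue_bottle, tape_measure, pencil, push_stick below 0.02 m/s); the robot touches nothing.
It fails at once if a start button is pressed (more than 3 mm) before the one ahead of it in the order white, green, black is in ((value of joint main_start above 0.003 m and value of joint extraction_start below 0.005 m) or (value of joint scoring_start above 0.003 m and value of joint main_start below 0.005 m) or (value of joint scoring_start above 0.003 m and value of joint extraction_start below 0.005 m)).
It fails at once if a red stop button or the emergency stop is pressed (more than 2 mm) (value of joint any of extraction_stop, main_stop, scoring_stop, estop above 0.002 m).
It fails at once if the console or a button is struck or pushed hard with the fingers (more than 30 N), or pushed with another part of the robot (more than 5 N) (contact force between any of console, extraction_starter, main_starter, scoring_starter and the fingers above 30 N or contact force between any of console, extraction_starter, main_starter, scoring_starter and the arm above 5 N).
It fails at once if a thing lying by the console is moved more than 15 mm, lifted or tipped (distance of any of glue_bottle, tape_measure, pencil, push_stick from where it was at the start of the episode above 0.015 m or height (world z) of any of glue_bottle, tape_measure, pencil, push_stick above 0.008 m or angle between any of glue_bottle, tape_measure, pencil, push_stick's own z axis and vertical above 0.25 rad).
It also fails if it takes over 42 s, if anything falls off the work surface, if the arm or the gripper's body presses on something with over 40 N, if the wrist force passes 120 N, or if a joint passes its speed limit or range.

## Working session

There is one attempt and no reset: what is moved stays moved. The work goes in short steps, Python scripts to look and compute and a tool call to move; the robot and the scene stay as the last step left them, time stands still between calls to the robot, and variables do not carry over. Pictures are saved under pics/ and viewed, at most 10 in all, crops included, and the job is handed in when it is done.

Besides the shell and the picture viewer there is one more tool, called after "Call:" as name(argument=value, ...) on one line, values as JSON. carry_out: Moves the arm, as the interface text tells. Its arguments: {"type":"object","properties":{"deltas":{"type":"array","items":{"type":"array","items":{"type":"number"}}},"force":{"type":"number"}},"required":["deltas"]}

```bash
mkdir -p pics; cat > h.py <<'E'
import numpy as np, cv2
from workcell import manip, camera, ticket, boxes_of, outline_of
from scipy.spatial.transform import Rotation as Rn
def world(c,u,v):
    f=192/np.tan(np.radians(c["vertical_fov"])/2); d=c["depth"][int(v),int(u)]
    p=np.array([(u-c["cx"])/f*d,(v-c["cy"])/f*d,d]); return np.array(c["R"]).T@(p-np.array(c["t"]))
E
python3 - <<'E'
from h import *
for n in("scene","top"):
    c=camera(n); cv2.imwrite(f"pics/{n}.png",cv2.resize(c["img"][:,:,::-1],(800,600)))
    for q in("console","extraction_start_top","main_start_top","scoring_start_top","estop_top","extraction_starter","main_starter","scoring_starter"):
        print(n,q,[(round(b["conf"],2),np.round(b["position"],3)) for b in boxes_of(q,c)[:3]])
o=manip.get_obs();print(o["position"],o["ee_rot"],o["clock"],Rn.from_quat(o["ee_rot"]).as_matrix().round(3))
E
```

```text
scene console [(0.69, array([0.61 , 0.112, 0.069])), (0.61, array([0.511, 0.086, 0.079]))]
scene extraction_start_top []
scene main_start_top [(0.46, array([0.62 , 0.213, 0.098]))]
scene scoring_start_top []
scene estop_top [(0.33, array([ 0.505, -0.156,  0.05 ]))]
scene extraction_starter [(0.74, array([0.559, 0.066, 0.079]))]
scene main_starter [(0.79, array([0.607, 0.221, 0.082]))]
scene scoring_starter [(0.56, array([0.584, 0.141, 0.084]))]
top console [(0.81, array([0.535, 0.019, 0.077]))]
top extraction_start_top [(0.51, array([0.531, 0.021, 0.076])), (0.39, array([0.56 , 0.056, 0.102]))]
top main_start_top [(0.5, array([0.609, 0.203, 0.097]))]
top scoring_start_top [(0.59, array([0.588, 0.128, 0.105]))]
top estop_top [(0.49, array([ 0.507, -0.025,  0.117]))]
top extraction_starter [(0.87, array([0.546, 0.06 , 0.083]))]
top main_starter [(0.56, array([0.597, 0.216, 0.08 ])), (0.16, array([0.698, 0.332, 0.113]))]
top scoring_starter [(0.6, array([0.57 , 0.14 , 0.079])), (0.42, array([0.532, 0.02 , 0.076]))]
[0.27903174 0.55926531 0.22115458] [ 2.29340003e-01  9.73346372e-01  4.69835962e-05 -9.30892671e-07] 0.9 [[-0.895  0.446  0.   ]
 [ 0.446  0.895  0.   ]
 [ 0.     0.    -1.   ]]
```

View pics/top.png

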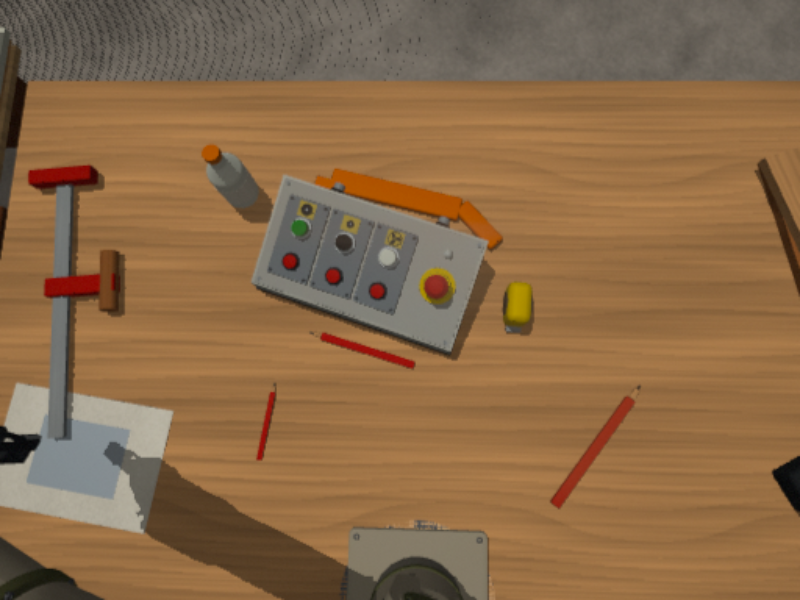

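View pics/scene.png

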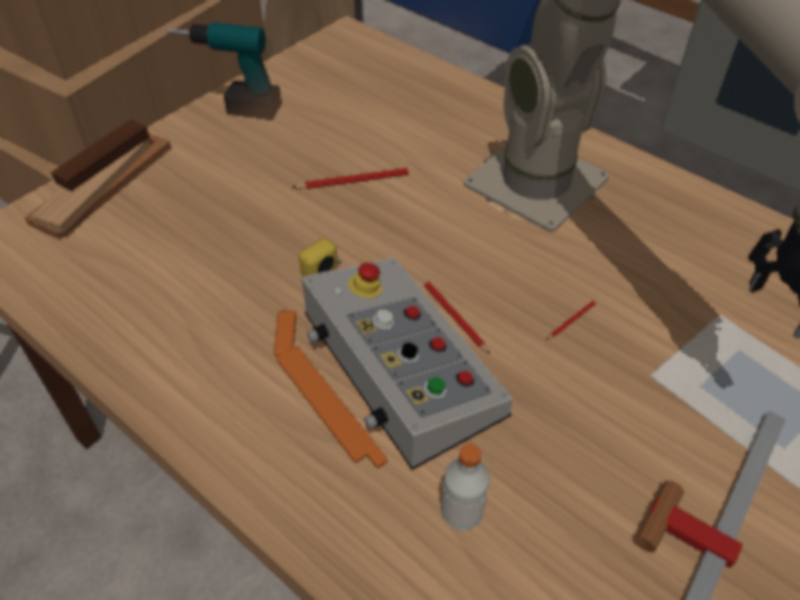

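The top view shows, at 800x600: green (300,228), black (344,242), white (388,257), their red stops below them, the e-stop (436,286), the bottle (232,180) and the tape (518,302). The pencils are at (367,350), (267,425) and (595,452). The middle-sized one lies just in front of the console. I only need to avoid them all, so no pencil has to be picked out for reaching.

The three start buttons differ clearly by colour, so next I'll measure them.

```bash
python3 - <<'E'
from h import *
c=camera("top"); hsv=cv2.cvtColor(c["img"],cv2.COLOR_RGB2HSV)
# plane fit of the plates
P={}
for n,(u,v) in dict(green=(300,228),black=(344,242),white=(388,257),rg=(290,261),rb=(334,275),rw=(377,291),estop=(436,286)).items():
    u*=.64;v*=.64; pts=[]
    for y in range(int(v)-12,int(v)+13):
        for x in range(int(u)-12,int(u)+13):
            h,s,V=map(int,hsv[y,x]); ok={'g':50<h<80 and s>100,'b':V<60,'w':V>195 and s<30}.get(n[0]) if n in('green','black','white') else ((h<6 or h>174) and s>150)
            if ok: pts.append((x,y))
    m=np.mean(pts,0); P[n]=world(c,round(m[0]),round(m[1])); print(n,len(pts),m.round(1),P[n].round(4))
w=P['green']-P['white']; print("yaw",np.degrees(np.arctan2(-w[0],w[1])), "dist",np.linalg.norm(w))
for n in('glue_bottle','tape_measure'):print(n,[(round(b["conf"],2),np.round(b["position"],3)) for b in boxes_of(n,c)[:2]])
E
```

```text
green 73 [191.  145.3] [0.6119 0.206  0.1043]
black 74 [219.3 155.1] [0.5867 0.1314 0.0994]
  return _methods._mean(a, axis=axis, dtype=dtype,
  ret = ret.dtype.type(ret / rcount)
Traceback (most recent call last):
IndexError: invalid index to scalar variable.
```

Call:
carry_out(deltas=[[-1,-0.69,-0.1,-0.26,-1],[-1,-0.69,-0.1,-0.26,-1],[-1,-0.69,-0.1,-0.26,-1],[-1,-0.69,-0.1,-0.26,-1]])

```text
clock: 1.45
position: [0.3706, 0.3955, 0.2371]
ee_rot: [0.166, 0.986, 0.0, 0.001]
ft_force: [0.0, 0.5, 0.4]
grip_width: 0.144
grasp_force: 0.0
```

```bash
cat >>h.py <<'E'
def state(t=None):
    o=manip.get_obs(); R=Rn.from_quat(o["ee_rot"]).as_matrix(); print("t",o["clock"],"p",o["position"].round(4),"x",R[:,0].round(3),"y",R[:,1].round(3),"F",np.round(o["ft_force"],1),"w",o["grip_width"])
    if t is not None: print("delta units",(R.T@(np.array(t)-o["position"])/.15).round(3))
E
python3 - <<'E'
from h import *
state([.56,.057,.22])
c=camera("top"); hsv=cv2.cvtColor(c["img"],cv2.COLOR_RGB2HSV)
for n in('glue_bottle','tape_measure'):print(n,[(round(b["conf"],2),np.round(b["position"],3)) for b in boxes_of(n,c)[:2]])
E
```

```text
t 1.45 p [0.3706 0.3955 0.2371] x [-0.945  0.328 -0.002] y [0.328 0.945 0.001] F [0.  0.5 0.4] w 0.14416792088586505
delta units [-1.933 -1.717  0.116]
glue_bottle [(0.86, array([0.698, 0.332, 0.112]))]
tape_measure [(0.74, array([ 0.49 , -0.164,  0.064])), (0.37, array([ 0.51 , -0.021,  0.122]))]
```

Call:
carry_out(deltas=[[-0.7,-0.9,0,0,-1],[-0.7,-0.9,0,0,-1],[-0.7,-0.9,0,0,-1],[-0.7,-0.9,0,0,-1]])

```text
clock: 2.1
position: [0.4241, 0.2361, 0.2362]
ee_rot: [0.164, 0.986, -0.0, 0.0]
ft_force: [-1.3, 0.6, -0.2]
grip_width: 0.002
grasp_force: 0.0
```

Call:
carry_out(deltas=[[-0.5,-0.65,0,0,-1],[-0.5,-0.65,0,0,-1],[-0.5,-0.65,0,0,-1],[-0.5,-0.65,0,0,-1]])

```text
clock: 2.6
position: [0.4626, 0.1239, 0.2359]
ee_rot: [0.161, 0.987, 0.0, -0.0]
ft_force: [0.6, -0.4, -0.5]
grip_width: -0.001
grasp_force: 0.0
```

```bash
python3 - <<'E'
from h import *
state([.56,.057,.22])
c=camera("wrist"); np.savez("w.npz",**{k:c[k] for k in("img","depth","R","t","cx","cy","vertical_fov")})
cv2.imwrite("pics/w1.png",cv2.resize(c["img"][:,:,::-1],(800,600)))
for q in("extraction_start_top","main_start_top","scoring_start_top"):
        print(q,[(round(b["conf"],2),np.round(b["position"],3)) for b in boxes_of(q,c)[:3]])
E
```

```text
t 2.6 p [0.4626 0.1239 0.2359] x [-0.948  0.318  0.   ] y [0.318 0.948 0.   ] F [ 0.6 -0.4 -0.5] w -0.0008551051046289296
delta units [-0.758 -0.216  0.106]
extraction_start_top [(0.5, array([0.558, 0.051, 0.094])), (0.48, array([0.583, 0.136, 0.1  ]))]
main_start_top [(0.65, array([0.609, 0.209, 0.103]))]
scoring_start_top []
```

View pics/w1.png

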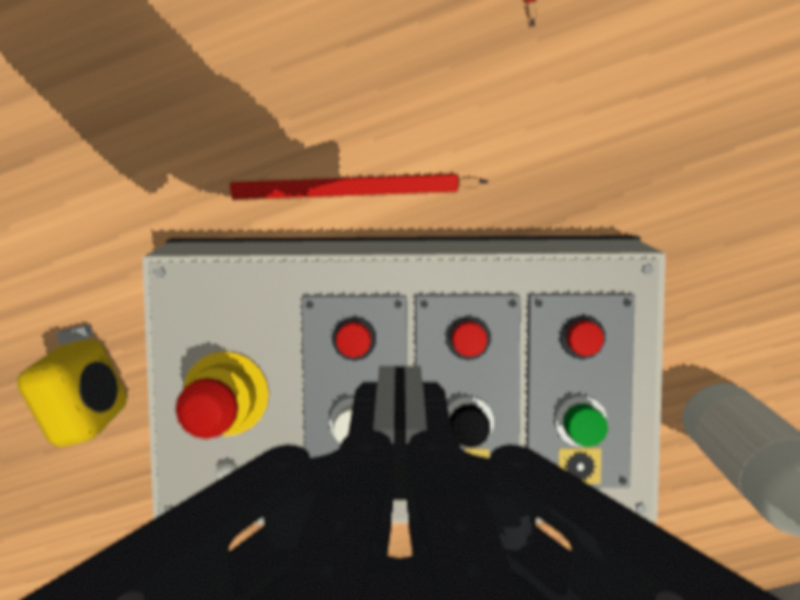

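The wrist view is aligned with the console. It shows the red stops at (354,340), (469,338) and (585,338), black at (470,425), green at (586,427), and white at (345,428) half hidden by the fingers. Next I'll locate them precisely.

```bash
python3 - <<'E'
from h import *
c=dict(np.load("w.npz"))
hsv=cv2.cvtColor(c["img"],cv2.COLOR_RGB2HSV).astype(int); h,s,V=cv2.split(hsv.astype(np.int32))
red=((h<6)|(h>174))&(s>150); gr=(h>50)&(h<80)&(s>100); bk=V<50
P={}
for n,m,(u,v) in(("rw",red,(354,340)),("rb",red,(469,338)),("rg",red,(585,338)),("green",gr,(586,427)),("black",bk,(470,420))):
    u*=.64;v*=.64; k=np.zeros_like(m); k[int(v)-16:int(v)+17,int(u)-16:int(u)+17]=1
    y,x=np.where(m&k); (cx,cy),(a,b),ang=cv2.minAreaRect(np.c_[x,y].astype(np.float32))
    ws=np.array([world(c,X,Y) for X,Y in zip(x,y)]); zc=np.median(ws,0)
    P[n]=world(c,round(cx),round(cy)); print(n,len(x),(round(cx,1),round(cy,1)),round(a),round(b),P[n].round(4),"med",zc.round(4))
ex=np.array([.948,-.318,0])
for n in"gb":
    d=P[dict(g='green',b='black')[n]]-P['r'+n]; print(n,d@ex,d@[.318,.948,0],d[2])
b=P['rg']-P['rw'];print("yaw dir",b/np.linalg.norm(b),np.linalg.norm(b))
c=camera("top");g=c["img"][140:190,225:275]; hs=cv2.cvtColor(g,cv2.COLOR_RGB2HSV)
m=((hs[...,1]<40)&(hs[...,2]>170)).astype(np.uint8); y,x=np.where(m); print("white top",x.mean()+225,y.mean()+140,len(x))
print(world(c,x.mean()+225,y.mean()+140))
E
```

```text
rw 417 (226.0, 217.0) 22 22 [0.5066 0.0739 0.0794] med [0.5062 0.0738 0.0802]
rb 408 (300.0, 216.5) 22 22 [0.531  0.149  0.0811] med [0.531  0.1491 0.0801]
rg 423 (374.0, 216.0) 22 22 [0.5556 0.2241 0.0799] med [0.5557 0.2242 0.0799]
green 572 (374.3, 271.8) 28 23 [0.6084 0.2059 0.1003] med [0.6079 0.2063 0.101 ]
black 643 (298.0, 268.5) 31 28 [0.5775 0.1307 0.1008] med [0.5792 0.1341 0.1019]
g 0.05581861202125472 -0.0005030023669264009 0.020405828987685143
b 0.04993430854081146 -0.0025044682714996 0.01970480843893377
yaw dir [0.31045306 0.95058294 0.00331288] 0.1580246826565793
white top 247.2 162.4857142857143 35
[0.56566205 0.05631475 0.10484218]
```

```bash
python3 - <<'E'
from h import *
state([.5543,.0584,.150])
E
```

```text
t 2.85 p [0.4626 0.123  0.236 ] x [-0.948  0.319  0.   ] y [ 0.319  0.948 -0.   ] F [-0.1 -0.3  0.5] w 0.00047031773245498706
delta units [-0.717 -0.214  0.573]
```

Call:
carry_out(deltas=[[-0.36,-0.11,0,0,-1],[-0.717,-0.214,0,0,-1],[-0.717,-0.214,0.1,0,-1],[-0.717,-0.214,0.3,0,-1],[-0.717,-0.214,0.5,0,-1],[-0.717,-0.214,0.6,0,-1],[-0.717,-0.214,0.6,0,-1],[-0.717,-0.214,0.6,0,-1]])

```text
clock: 3.85
position: [0.555, 0.0572, 0.1473]
ee_rot: [0.162, 0.987, 0.0, 0.001]
ft_force: [0.7, -0.7, -0.0]
grip_width: -0.0
grasp_force: 0.0
```

```bash
python3 - <<'E'
from h import *
state([.5543,.0584,.13])
c=camera("wrist"); cv2.imwrite("pics/w2.png",cv2.resize(c["img"][:,:,::-1],(800,600)))
E
```

```text
t 3.85 p [0.555  0.0572 0.1473] x [-0.947  0.321 -0.001] y [0.321 0.947 0.001] F [ 0.7 -0.7 -0. ] w -7.03875460588696e-05
delta units [0.007 0.006 0.115]
```

View pics/w2.png

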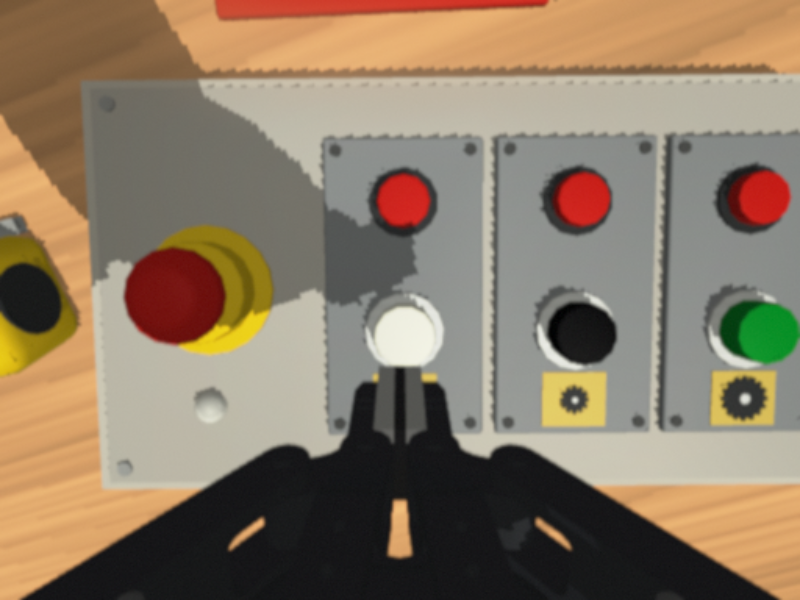

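Centred: the white button is at (404,335) with the fingers on column 400, and the tips will come down on it. The e-stop (175,300) is well clear.

Call:
carry_out(deltas=[[0,0,0.06,0,-1],[0,0,0.11,0,-1],[0,0,0.11,0,-1]])

```text
clock: 4.28
position: [0.5539, 0.0568, 0.1288]
ee_rot: [0.163, 0.987, -0.0, -0.001]
ft_force: [-0.7, -0.9, -0.2]
grip_width: -0.002
grasp_force: 0.0
```

```bash
python3 - <<'E'
from h import *
state()
c=camera("wrist"); hs=cv2.cvtColor(c["img"],cv2.COLOR_RGB2HSV); g=((hs[...,1]<30)&(hs[...,2]>190)); g[:, :230]=0; g[:,285:]=0; g[:180]=0; g[260:]=0
y,x=np.where(g); ws=np.array([world(c,a,b) for a,b in zip(x,y)]); ws=ws[(ws[:,2]>.092)&(ws[:,2]<.115)]
ex=np.array([.948,-.318,0]);W=np.array([.56,.0565,.102]); q=(ws-W)@np.c_[ex,[.318,.948,0],[0,0,1]]
print(len(q),q.min(0).round(4),q.max(0).round(4),np.median(q,0).round(4)); print(np.polyfit(q[:,0],q[:,2],1))
E
```

```text
t 4.275 p [0.5539 0.0568 0.1288] x [-0.947  0.321  0.001] y [ 0.321  0.947 -0.001] F [-0.7 -0.9 -0.2] w -0.002116210572556594
859 [-0.0106 -0.0139 -0.01  ] [0.0155 0.0137 0.0024] [-0.0014  0.002  -0.0008]
[ 0.16661011 -0.00068035]
```

Call:
carry_out(deltas=[[0,0,0.015,0,-1],[0,0,0.03,0,-1],[-0.003,0,0.04,0,-1],[-0.003,0,0.04,0,-1]])

```text
clock: 4.82
position: [0.5549, 0.0566, 0.1235]
ee_rot: [0.163, 0.987, 0.0, -0.0]
ft_force: [0.2, 0.7, 0.2]
grip_width: 0.004
grasp_force: 0.0
```

Call:
carry_out(deltas=[[-0.002,0,0.01,0,-1],[-0.005,0,0.02,0,-1],[-0.007,0,0.027,0,-1],[-0.007,0,0.027,0,-1]])

```text
clock: 5.32
position: [0.5558, 0.0563, 0.1194]
ee_rot: [0.163, 0.987, 0.0, -0.0]
ft_force: [0.4, -0.7, 0.7]
grip_width: -0.002
grasp_force: 0.0
```

```bash
python3 - <<'E'
from h import *
state()
c=camera("wrist"); a=c["img"][160:304,180:372]; b=camera("scene"); s=b["img"][150:294,190:382]
cv2.imwrite("pics/w3.png",np.hstack([cv2.resize(i[:,:,::-1],(400,300),interpolation=2) for i in(a,s)]))
E
```

```text
t 5.325 p [0.5558 0.0563 0.1194] x [-0.947  0.321  0.   ] y [ 0.321  0.947 -0.   ] F [ 0.4 -0.7  0.7] w -0.0021097505634532355
```

View pics/w3.png

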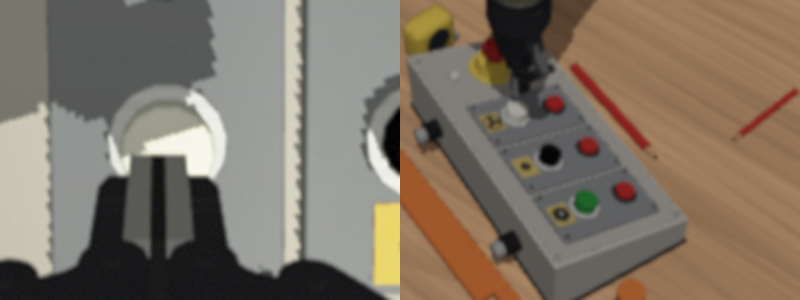

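The wrist crop (left) shows the fingertip end at about crop (158,155), over the white button. I can't tell whether it touches, so I'll check the tip geometry with depth.

```bash
python3 - <<'E'
from h import *
c=camera("wrist"); ex=np.array([.948,-.318,0]);W=np.array([.56,.0565,.101])
B=np.c_[ex,[.318,.948,0],[0,0,1]]
p=manip.get_obs()["position"]; print("tcp rel",((p-W)@B).round(4))
for r in list(range(212,252,3)): print(r,[tuple(((world(c,u,r)-W)@B).round(4)) for u in (249,263)])
print("cam",-np.array(c["R"]).T@c["t"])
E
```

```text
tcp rel [-0.0038 -0.0014  0.0186]
212 [(np.float64(-0.0091), np.float64(-0.0071), np.float64(-0.0087)), (np.float64(-0.0117), np.float64(0.0014), np.float64(-0.0026))]
215 [(np.float64(-0.0098), np.float64(-0.007), np.float64(-0.0026)), (np.float64(-0.0101), np.float64(0.0014), np.float64(-0.0019))]
218 [(np.float64(-0.0083), np.float64(-0.007), np.float64(-0.0015)), (np.float64(-0.0085), np.float64(0.0014), np.float64(-0.001))]
221 [(np.float64(-0.007), np.float64(-0.007), np.float64(-0.0001)), (np.float64(-0.0061), np.float64(0.0014), np.float64(-0.0019))]
224 [(np.float64(-0.005), np.float64(-0.007), np.float64(-0.0001)), (np.float64(-0.0044), np.float64(0.0014), np.float64(-0.0014))]
227 [(np.float64(-0.0032), np.float64(-0.007), np.float64(0.0001)), (np.float64(-0.0028), np.float64(0.0014), np.float64(-0.0006))]
230 [(np.float64(-0.0006), np.float64(-0.007), np.float64(-0.0009)), (np.float64(-0.001), np.float64(0.0014), np.float64(-0.0001))]
233 [(np.float64(0.0008), np.float64(-0.007), np.float64(0.0001)), (np.float64(0.0004), np.float64(0.0014), np.float64(0.001))]
236 [(np.float64(-0.0157), np.float64(-0.0062), np.float64(0.0349)), (np.float64(-0.0151), np.float64(0.0006), np.float64(0.0339))]
239 [(np.float64(-0.0156), np.float64(-0.0061), np.float64(0.0378)), (np.float64(-0.0149), np.float64(0.0006), np.float64(0.0365))]
242 [(np.float64(-0.0154), np.float64(-0.006), np.float64(0.0403)), (np.float64(-0.0152), np.float64(0.0005), np.float64(0.0398))]
245 [(np.float64(-0.0154), np.float64(-0.006), np.float64(0.043)), (np.float64(-0.0158), np.float64(0.0004), np.float64(0.0437))]
248 [(np.float64(-0.0157), np.float64(-0.0059), np.float64(0.0462)), (np.float64(-0.0152), np.float64(0.0004), np.float64(0.0455))]
251 [(np.float64(-0.0153), np.float64(-0.0059), np.float64(0.0481)), (np.float64(-0.0149), np.float64(0.0003), np.float64(0.0475))]
cam [0.47534862 0.08213165 0.27220259]
```

```bash
python3 - <<'E'
from h import *
W=np.array([.56,.0565,.101]); B=np.c_[[.948,-.318,0],[.318,.948,0],[0,0,1]]
for n in("scene","top"):
    c=camera(n); f=192/np.tan(np.radians(c["vertical_fov"])/2); d=c["depth"]; v,u=np.mgrid[:384,:512]
    X=(np.stack([(u-c["cx"])/f*d,(v-c["cy"])/f*d,d],-1)-np.array(c["t"]))@np.array(c["R"]); q=(X-W)@B
    m=(abs(q[...,0])<.06)&(abs(q[...,1])<.05)&(d>0)&(q[...,2]>.003+.27*q[...,0])
    Q=q[m]; I=c["img"][m]
    for lo in np.arange(0,.08,.006):
        k=(Q[:,2]>=lo)&(Q[:,2]<lo+.006)
        if k.sum(): print(n,round(lo,3),k.sum(),Q[k].min(0).round(3),Q[k].max(0).round(3))
    if n=="scene":
        yy,xx=np.where(m); z=cv2.resize(c["img"][yy.min()-20:yy.max()+30,xx.min()-30:xx.max()+30,::-1],None,fx=5,fy=5,interpolation=2); cv2.imwrite("pics/s4.png",z[:600,:800]); print(z.shape)
E
```

```text
scene 0.024 1 [0.002 0.007 0.03 ] [0.002 0.007 0.03 ]
scene 0.03 6 [ 0.    -0.002  0.031] [0.006 0.013 0.036]
scene 0.036 10 [-0.012  0.002  0.036] [0.006 0.015 0.042]
scene 0.042 15 [-0.011 -0.002  0.042] [0.007 0.016 0.048]
scene 0.048 15 [-0.01  -0.001  0.049] [0.008 0.017 0.052]
scene 0.054 7 [ 0.001 -0.001  0.055] [0.007 0.016 0.058]
scene 0.06 8 [ 0.002 -0.007  0.061] [0.008 0.014 0.066]
scene 0.066 8 [ 0.005 -0.007  0.068] [0.009 0.013 0.071]
scene 0.072 22 [-0.012 -0.03   0.073] [0.009 0.032 0.078]
scene 0.078 33 [-0.013 -0.036  0.078] [0.009 0.038 0.084]
(1075, 615, 3)
```

View pics/s4.png

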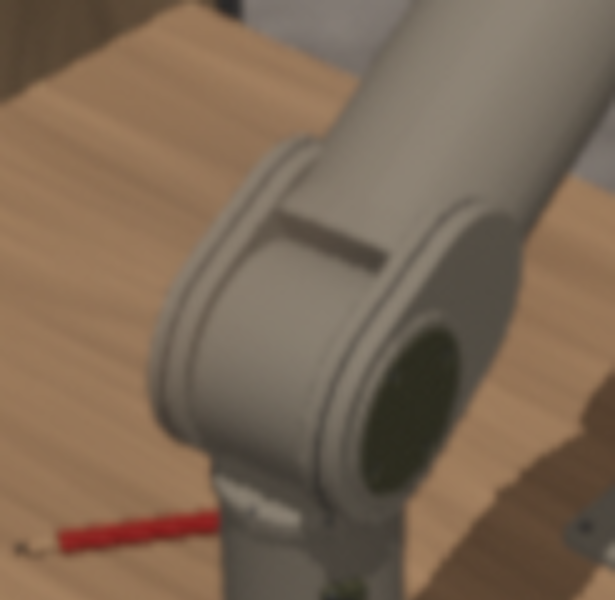

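That crop shows only the arm link, so it isn't useful. Depth from both the wrist and scene cameras puts the real fingertip about 30 mm above the white button, higher than the nominal 22 mm offset implies, so there is no contact yet. I'll descend in guarded steps.

Call:
carry_out(deltas=[[0.01,0.005,0.03,0,-1],[0.01,0.005,0.06,0,-1],[0.01,0.005,0.09,0,-1],[0.01,0.005,0.12,0,-1],[0.01,0.005,0.12,0,-1]])

```text
clock: 6.2
position: [0.5545, 0.0575, 0.1011]
ee_rot: [0.163, 0.987, -0.0, -0.0]
ft_force: [0.2, -0.3, -0.1]
grip_width: 0.002
grasp_force: 0.0
```

```bash
cat > tip.py <<'E'
from h import *
import sys
W=np.array(eval(sys.argv[1])); B=np.c_[[.948,-.318,0],[.318,.948,0],[0,0,1]]
state(); print("tcp rel",((manip.get_obs()["position"]-W)@B).round(4))
for n in("wrist","scene"):
    c=camera(n); f=192/np.tan(np.radians(c["vertical_fov"])/2); d=c["depth"]; v,u=np.mgrid[:384,:512]
    X=(np.stack([(u-c["cx"])/f*d,(v-c["cy"])/f*d,d],-1)-np.array(c["t"]))@np.array(c["R"]); q=(X-W)@B
    I=c["img"].astype(int); dark=(I.max(-1)<110)
    m=(abs(q[...,0])<.03)&(abs(q[...,1])<.02)&(d>0)&(q[...,2]>.005+.27*q[...,0])
    Q=q[m]; z=Q[:,2].min(); k=Q[:,2]<z+.008; print(n,"lowest",z.round(4),Q[k].min(0).round(4),Q[k].max(0).round(4))
    s=(np.hypot(q[...,0],q[...,1])<.012)&(abs(q[...,2]-.27*q[...,0])<.006)&(d>0)
    s&=~((u==-1))
    if s.sum()>5: print("  button visible n",s.sum(),"median height off nominal",np.median((q[...,2]-.268*q[...,0])[s]).round(4))
E
python3 tip.py "[.56,.0565,.101]"
```

```text
t 6.2 p [0.5545 0.0575 0.1011] x [-0.947  0.321  0.001] y [ 0.321  0.947 -0.   ] F [ 0.2 -0.3 -0.1] w 0.0017422837240895445
tcp rel [-0.0055 -0.0009  0.0001]
wrist lowest 0.012 [-0.0179 -0.0155  0.012 ] [-0.0124  0.0098  0.02  ]
  button visible n 251 median height off nominal 0.0003
scene lowest 0.0077 [-0.0009 -0.0065  0.0077] [0.0046 0.008  0.0154]
  button visible n 33 median height off nominal -0.0011
```

Call:
carry_out(deltas=[[0,0,0.02,0,-1],[0,0,0.04,0,-1],[0,0,0.047,0,-1],[0,0,0.053,0,-1]])

```text
clock: 6.8
position: [0.5547, 0.0576, 0.0935]
ee_rot: [0.163, 0.987, 0.0, -0.0]
ft_force: [0.5, -0.8, 0.5]
grip_width: 0.002
grasp_force: 0.0
```

Call:
carry_out(deltas=[[0,0,0.007,0,-1],[-0.001,0,0.013,0,-1]])

```text
clock: 7.05
position: [0.555, 0.0576, 0.0918]
ee_rot: [0.163, 0.987, 0.0, 0.0]
ft_force: [-1.5, -0.2, 4.0]
grip_width: -0.002
grasp_force: 1.6
```

Call:
carry_out(deltas=[[-0.002,0,0.007,0,-1],[-0.004,0,0.013,0,-1]])

```text
clock: 7.3
position: [0.5555, 0.0573, 0.0898]
ee_rot: [0.163, 0.987, 0.0, 0.0]
ft_force: [-1.3, -0.7, 2.5]
grip_width: -0.004
grasp_force: 1.6
```

Call:
carry_out(deltas=[[-0.002,0,0.007,0,-1],[-0.004,0,0.013,0,-1],[-0.005,0,0.02,0,-1]])

```text
clock: 7.68
position: [0.5562, 0.0571, 0.0867]
ee_rot: [0.163, 0.987, 0.0, 0.0]
ft_force: [-0.5, 0.2, 3.8]
grip_width: -0.0
grasp_force: 1.6
```

Call:
carry_out(deltas=[[-0.002,0,0.007,0,-1],[-0.004,0,0.013,0,-1],[-0.004,0,0.013,0,-1]])

```text
clock: 8.05
position: [0.5567, 0.0569, 0.0846]
ee_rot: [0.163, 0.987, 0.0, -0.0]
ft_force: [-0.3, 0.8, 1.6]
grip_width: -0.001
grasp_force: 0.9
```

Still on the plunger at about 4 N. I'll go on until the force rises past 6 N.

Call:
carry_out(deltas=[[-0.001,0,0.006,0,-1],[-0.002,0,0.01,0,-1]])

```text
clock: 8.3
position: [0.5571, 0.0568, 0.0835]
ee_rot: [0.163, 0.987, 0.0, 0.0]
ft_force: [-2.4, 0.6, 6.6]
grip_width: -0.0
grasp_force: 3.3
```

Call:
carry_out(deltas=[[-0.001,0,0.005,0,-1],[-0.001,0,0.005,0,-1]])

```text
clock: 8.55
position: [0.5572, 0.0568, 0.0829]
ee_rot: [0.163, 0.987, 0.0, 0.0]
ft_force: [-3.1, 0.8, 7.8]
grip_width: -0.0
grasp_force: 4.0
```

Call:
carry_out(deltas=[[0.005,0,-0.02,0,-1],[0.02,0,-0.15,0,-1],[0.02,0,-0.27,0,-1],[0.02,0.3,-0.27,0,-1],[0.02,0.6,-0.27,0,-1],[0.02,0.9,-0.27,0,-1],[0.02,1,-0.27,0,-1],[0.02,1,-0.27,0,-1]])

```text
clock: 9.55
position: [0.6024, 0.2002, 0.1229]
ee_rot: [0.162, 0.987, -0.0, -0.0]
ft_force: [0.1, -1.0, 0.0]
grip_width: -0.001
grasp_force: 0.0
```

```bash
python3 tip.py "[.6091,.2066,.101]"; python3 - <<'E'
from h import *
state([.6091-.0057,.2066+.0019,.1])
c=camera("wrist");B=np.c_[[.948,-.318,0],[.318,.948,0],[0,0,1]]
f=192/np.tan(np.radians(c["vertical_fov"])/2); d=c["depth"]; v,u=np.mgrid[:384,:512]
X=(np.stack([(u-c["cx"])/f*d,(v-c["cy"])/f*d,d],-1)-np.array(c["t"]))@np.array(c["R"])
for n,W in dict(white=[.56,.0565,.101],black=[.5845,.1315,.101]).items():
    q=(X-np.array(W))@B; s=(np.hypot(q[...,0],q[...,1])<.009)&(abs(q[...,2])<.03)&(d>0); print(n,s.sum(),np.median((q[...,2]-.268*q[...,0])[s]))
E
```

```text
t 9.55 p [0.6024 0.2002 0.1229] x [-0.948  0.32   0.   ] y [ 0.32   0.948 -0.   ] F [ 0.1 -1.   0. ] w -0.0008082837868946704
tcp rel [-0.0043 -0.0082  0.0219]
wrist lowest 0.0336 [-0.0166 -0.0199  0.0336] [-0.0112  0.0024  0.0416]
  button visible n 999 median height off nominal 0.0005
scene lowest 0.0325 [-0.007  -0.0146  0.0325] [0.0064 0.0053 0.0402]
  button visible n 42 median height off nominal -0.0012
t 9.65 p [0.6025 0.1978 0.1231] x [-0.947  0.323 -0.   ] y [ 0.323  0.947 -0.001] F [-0.5 -0.9  0.6] w -0.0017686043934083768
delta units [0.017 0.069 0.154]
white 641 -0.007504691194232975
black 688 0.0006677866852729322
```

White is in: its top is 8 mm lower and black is unchanged. Next is green, with the same profile.

Call:
carry_out(deltas=[[0.01,0.06,0.05,0,-1],[0.01,0.06,0.1,0,-1],[0.01,0.06,0.15,0,-1],[0.01,0.06,0.18,0,-1],[0.01,0.06,0.195,0,-1],[0.01,0.06,0.203,0,-1],[0.009,0.06,0.21,0,-1],[0.007,0.06,0.217,0,-1],[0.005,0.06,0.224,0,-1],[0.003,0.06,0.231,0,-1],[0.001,0.06,0.238,0,-1],[-0.001,0.06,0.245,0,-1],[-0.003,0.06,0.252,0,-1],[-0.004,0.06,0.257,0,-1],[-0.004,0.06,0.257,0,-1]])

```text
clock: 11.58
position: [0.606, 0.2081, 0.0844]
ee_rot: [0.163, 0.987, 0.0, 0.0]
ft_force: [0.6, 0.5, 2.5]
grip_width: 0.0
grasp_force: 1.0
```

Call:
carry_out(deltas=[[-0.001,0,0.005,0,-1],[-0.002,0,0.01,0,-1]])

```text
clock: 11.82
position: [0.6063, 0.2081, 0.0833]
ee_rot: [0.163, 0.987, 0.0, 0.0]
ft_force: [-2.0, 0.8, 6.3]
grip_width: -0.0
grasp_force: 3.4
```

Call:
carry_out(deltas=[[-0.001,0,0.005,0,-1],[-0.001,0,0.005,0,-1]])

```text
clock: 12.08
position: [0.6065, 0.208, 0.0828]
ee_rot: [0.163, 0.987, 0.0, 0.0]
ft_force: [-2.2, -0.2, 8.4]
grip_width: 0.002
grasp_force: 4.0
```

Call:
carry_out(deltas=[[0.005,0,-0.02,0,-1],[0.02,0,-0.15,0,-1],[0.02,0,-0.27,0,-1],[0.02,-0.2,-0.27,0,-1],[0.02,-0.4,-0.27,0,-1],[0.02,-0.52,-0.27,0,-1],[0.02,-0.52,-0.27,0,-1]])

```text
clock: 12.95
position: [0.5787, 0.1341, 0.1235]
ee_rot: [0.163, 0.987, 0.0, 0.0]
ft_force: [0.4, 1.0, -0.4]
grip_width: 0.003
grasp_force: 0.0
```

```bash
python3 tip.py "[.5845,.1315,.101]"; python3 - <<'E'
from h import *
state([.5845-.0057,.1315+.0019,.1])
c=camera("wrist");B=np.c_[[.948,-.318,0],[.318,.948,0],[0,0,1]]
f=192/np.tan(np.radians(c["vertical_fov"])/2); d=c["depth"]; v,u=np.mgrid[:384,:512]
X=(np.stack([(u-c["cx"])/f*d,(v-c["cy"])/f*d,d],-1)-np.array(c["t"]))@np.array(c["R"])
for n,W in dict(white=[.56,.0565,.101],green=[.6091,.2066,.101]).items():
    q=(X-np.array(W))@B; s=(np.hypot(q[...,0],q[...,1])<.009)&(abs(q[...,2])<.03)&(d>0); print(n,s.sum(),np.median((q[...,2]-.268*q[...,0])[s]))
E
```

```text
t 12.95 p [0.5787 0.1341 0.1235] x [-0.947  0.323 -0.001] y [0.323 0.947 0.001] F [ 0.4  1.  -0.4] w 0.002970569953345886
tcp rel [-0.0063  0.0006  0.0225]
wrist lowest 0.0345 [-0.0188 -0.0132  0.0345] [-0.0132  0.0117  0.0425]
  button visible n 779 median height off nominal 0.0005
scene lowest 0.0337 [-0.0143  0.0009  0.0337] [0.0032 0.0163 0.0415]
  button visible n 44 median height off nominal -0.001
t 13.05 p [0.5787 0.1363 0.1231] x [-0.947  0.32  -0.   ] y [0.32  0.947 0.001] F [-0.4  0.8  0.1] w 0.0020751831696733274
delta units [-0.007 -0.018  0.154]
white 636 -0.007554680367057103
green 657 -0.0078043529375491656
```

White and green are both home. Now black.

Call:
carry_out(deltas=[[0,-0.01,0.05,0,-1],[0,-0.01,0.1,0,-1],[0,-0.01,0.15,0,-1],[0,-0.01,0.18,0,-1],[0,-0.01,0.195,0,-1],[0,-0.01,0.203,0,-1],[-0.001,-0.01,0.21,0,-1],[-0.003,-0.01,0.217,0,-1],[-0.005,-0.01,0.224,0,-1],[-0.007,-0.01,0.231,0,-1],[-0.009,-0.01,0.238,0,-1],[-0.011,-0.01,0.245,0,-1],[-0.013,-0.01,0.252,0,-1],[-0.014,-0.01,0.257,0,-1],[-0.014,-0.01,0.257,0,-1]])

```text
clock: 14.98
position: [0.58, 0.133, 0.0841]
ee_rot: [0.163, 0.987, 0.0, 0.0]
ft_force: [0.4, 0.3, 3.0]
grip_width: -0.003
grasp_force: 1.0
```

Call:
carry_out(deltas=[[-0.001,0,0.005,0,-1],[-0.002,0,0.01,0,-1]])

```text
clock: 15.22
position: [0.5804, 0.1329, 0.083]
ee_rot: [0.163, 0.987, 0.0, 0.0]
ft_force: [-2.4, -0.2, 7.1]
grip_width: 0.003
grasp_force: 3.4
```

Call:
carry_out(deltas=[[-0.001,0,0.005,0,-1],[-0.001,0,0.005,0,-1]])

```text
clock: 15.48
position: [0.5806, 0.1329, 0.0824]
ee_rot: [0.163, 0.987, 0.0, 0.0]
ft_force: [-1.9, -0.5, 9.0]
grip_width: 0.002
grasp_force: 4.1
```

Call:
carry_out(deltas=[[0.005,0,-0.02,0,-1],[0.02,0,-0.15,0,-1],[0.02,0,-0.4,0,-1],[0.02,0,-0.7,0,-1],[0.02,0,-0.7,0,-1],[0.02,0,-0.7,0,-1]])

```text
clock: 16.23
position: [0.5772, 0.1337, 0.187]
ee_rot: [0.163, 0.987, 0.0, -0.0]
ft_force: [0.8, 0.2, -1.0]
grip_width: 0.001
grasp_force: 0.0
```

```bash
python3 - <<'E'
from h import *
state()
c=camera("wrist");B=np.c_[[.948,-.318,0],[.318,.948,0],[0,0,1]]
f=192/np.tan(np.radians(c["vertical_fov"])/2); d=c["depth"]; v,u=np.mgrid[:384,:512]
X=(np.stack([(u-c["cx"])/f*d,(v-c["cy"])/f*d,d],-1)-np.array(c["t"]))@np.array(c["R"])
ok=1
for n,W in dict(white=[.56,.0565,.101],green=[.6091,.2066,.101],black=[.5845,.1315,.101]).items():
    q=(X-np.array(W))@B; s=(np.hypot(q[...,0],q[...,1])<.009)&(abs(q[...,2])<.02)&(d>0); h=np.median((q[...,2]-.268*q[...,0])[s]); print(n,s.sum(),h); ok&=h<-.0065
if ok: print(ticket.hand_in())
E
```

```text
t 16.225 p [0.5772 0.1337 0.187 ] x [-0.947  0.321  0.   ] y [0.321 0.947 0.   ] F [ 0.8  0.2 -1. ] w 0.0006729648236766205
white 377 -0.007596469212972441
green 394 -0.007908997064928643
black 379 -0.007678020275079364
the job is handed in; nothing more can be done
None
```

I pressed white, green and black fully home in that order and handed the job in at about 16 s; depth readings show all three about 8 mm in, and the arm kept clear of the red stops, the emergency stop and the loose items.

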